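# Set up the stool-seat drilling fixture

## Robot

A 6-joint arm with a two-finger parallel gripper is mounted at the origin on the work surface. World frame = base frame: x ahead of the robot, y to its left, z up, the work surface at z = 0. Lengths are in m, angles in degrees, forces in N, time in s.
With the tool pointing down it reaches from about 0.35 to 0.85 m from the base axis. Payload 8.1 kg.
Tool frame: the origin (TCP) lies on the centre line of the jaws, within the pads' length; the fingertips stand 22 mm ahead of it and the grasp point (between the pads) lies 3 mm ahead of it; y points along the fingers, z is the direction in which the jaws open and shut, and the axes are right-handed (so a half turn about y gives the same grasp; the last joint's range is limited). The gripper opens to 93 mm and grips with 3 to 60 N. Pads are 15 mm wide; open, the fingers measure 128 mm over their backs; the gripper's body (75 mm by 188 mm) begins 65 mm behind the grasp point.
Start: joints at [66.669, 7.471, 85.268, -0, 87.261, -4.893], TCP at [0.19, 0.569, 0.241] pointing down, gripper open.
Joint ranges: [-169.43, 169.43], [-51.17, 129.36], [1.28, 143.12], [-76.62, 256.62], [0, 156.53], [-152.29, 152.29]. Speed limits (degrees/s): [136.94, 136.94, 159.86, 180, 180, 180].

## Interface

Orientations are given as a 3x3 rotation matrix whose columns are the frame's x, y, z axes.
In Python, from plant import r, imaging, order gives the robot as it stands. Calls block until the motion is done:
- r.move_to(position, orientation): joint-space move of the TCP to a pose.
- r.line_to(position, max_speed=0.15, rot=None): straight line of the TCP; rot=None keeps the orientation; max_speed is the mean speed in m/s.
- r.move_joints(angles): joint-space move.
- r.command_gripper(opening, strength=None): finger opening in m; strength is the grip in N (None keeps the last); returns when the fingers have stopped.
- r.hold(seconds).
- r.inverse_kinematics(position, orientation): joint angles nearest the present ones, or None.
- r.read_state(): the state.
- imaging.camera(name): name is "scene" or "side" or "wrist"; returns a dict with "frame" (400x640x3 uint8, red, green, blue), "fx", "fy", "cx", "cy" (pixels), "rvec" (rotation vector, rad) and "tvec" (3), from world to camera coordinates, as OpenCV has them; the wrist camera has in their place "T_tool_cam" (4x4, takes a point from camera to tool coordinates, whose origin is the TCP and whose axes are the tool frame's). Camera axes: x right, y down, z forward; pixel columns grow to the right and rows downward; lengths in m; the calibration is good to about 2 mm. A picture is of the moment at which its call begins: read the wrist's pose just before it. There is no depth.
A pose or a line that the arm cannot do raises r.PlanningError and nothing moves.
- order.sign_off(): hands the job in, once; it reports no verdict.
The state is a dict: "clock": time; "joint_pos": joint angles; "joint_velocities": joint speeds; "joint_torque": joint torques, N m; "tcp_pos": TCP position; "ee_rot": TCP orientation; "contact_force": force on the tool from outside, world axes, zero at the start; "moment": the same for the moment, N m; "finger_gap": finger opening in m.
Only numpy, scipy, OpenCV 4.12 (cv2) and the standard library are available. Lean on these libraries where they do the work, as an engineer would, in place of code of your own. Each camera call takes 0.05 s, during which the arm holds its last target. There are 200 camera calls.

## Task

Set up the drilling fixture: first push the red mushroom stop fully down so the drill cannot start, then put every orange keyed stop that is on the bench into a slot of the blue fixture, turned so that its flat matches the slot's flat and it sits fully home. Then pick up the wooden mallet and drive the steel locking pin fully down with it (never with the gripper itself), and lay the mallet back in its rest. Finish by turning the red mushroom clockwise to its end stop to reset it, and leave the tape measure, the pencil cup and the brush undisturbed.

Things in the scene. Friction and masses are not known exactly. Their poses are not given: they have to be found in the camera images.
- fixture: Fixed blue fixture plate on the bench, 130 x 400 x 40 high (its x, y, z); origin at the centre of its underside, z up; yaw varies by up to 0.2 rad. It has three D-shaped slots in a row along its y and the locking pin near its +y end.
- slot0 (a point): Centre of the mouth of D slot 0 in the plate's top face (40 mm above the bench). Hole 63 mm across, 20 mm deep and blind, with its flat (a yellow face) 20.5 mm from the axis on the side of a white dash painted on the plate 47 mm from the axis, square to the line from the axis to the dash. That line points 0.5 rad anticlockwise from the fixture's x axis. Any stop fits any slot.
- slot1 (a point): Centre of the mouth of D slot 1 in the plate's top face (40 mm above the bench). Hole 63 mm across, 20 mm deep and blind, with its flat (a yellow face) 20.5 mm from the axis on the side of a white dash painted on the plate 47 mm from the axis, square to the line from the axis to the dash. That line points -0.35 rad anticlockwise from the fixture's x axis. Any stop fits any slot.
- slot2 (a point): Centre of the mouth of D slot 2 in the plate's top face (40 mm above the bench). Hole 63 mm across, 20 mm deep and blind, with its flat (a yellow face) 20.5 mm from the axis on the side of a white dash painted on the plate 47 mm from the axis, square to the line from the axis to the dash. That line points 0.2 rad anticlockwise from the fixture's x axis. Any stop fits any slot.
- stop_a_mid (a point): Orange keyed stop (may be absent), 250 g, 60 mm tall, upright on the bench. Point on its axis half-way up (30 mm above its underside); z up, +x towards its flat. Seated home, its flange lies on the plate and this point is 12 mm above the slot's mouth; it stays out if its flat is more than a few degrees off. Pinch the bar on top across its 20 mm width (y); white patch at the flat's end.
- stop_a: The same stop; origin at the centre of its underside, same axes. From below: aluminium D spigot 60 mm in diameter, 18 long, flat 19 mm from the axis on +x, foot tapered 2 mm; orange D flange 76 mm in diameter, 8 thick, flat 24 mm out on +x; grip bar 48 long (x from -30 to +18 mm), 20 wide (y), 34 tall, up to the top.
- stop_b_mid (a point): Orange keyed stop (may be absent), 250 g, 60 mm tall, upright on the bench. Point on its axis half-way up (30 mm above its underside); z up, +x towards its flat. Seated home, its flange lies on the plate and this point is 12 mm above the slot's mouth; it stays out if its flat is more than a few degrees off. Pinch the bar on top across its 20 mm width (y); white patch at the flat's end.
- stop_b: The same stop; origin at the centre of its underside, same axes. From below: aluminium D spigot 60 mm in diameter, 18 long, flat 19 mm from the axis on +x, foot tapered 2 mm; orange D flange 76 mm in diameter, 8 thick, flat 24 mm out on +x; grip bar 48 long (x from -30 to +18 mm), 20 wide (y), 34 tall, up to the top.
- stop_c_mid (a point): Orange keyed stop (may be absent), 250 g, 60 mm tall, upright on the bench. Point on its axis half-way up (30 mm above its underside); z up, +x towards its flat. Seated home, its flange lies on the plate and this point is 12 mm above the slot's mouth; it stays out if its flat is more than a few degrees off. Pinch the bar on top across its 20 mm width (y); white patch at the flat's end.
- stop_c: The same stop; origin at the centre of its underside, same axes. From below: aluminium D spigot 60 mm in diameter, 18 long, flat 19 mm from the axis on +x, foot tapered 2 mm; orange D flange 76 mm in diameter, 8 thick, flat 24 mm out on +x; grip bar 48 long (x from -30 to +18 mm), 20 wide (y), 34 tall, up to the top.
- pin: Steel locking pin of the fixture with a flat head 26 mm in diameter and 8 mm thick; moves straight down. Origin on its axis at the underside of the head.
- pin_top (a point): Centre of the top of the pin's head; 46 mm above the fixture's plate when the pin is fully up, 16 mm above it when fully down (30 mm of travel). It starts 0 to 6 mm down, moves at 6 to 9 N (a stiff fit with a light spring) and stays where it is left.
- mallet: Wooden joiner's mallet, 380 g nominal. Lies with its handle level and one striking face down. Origin at the centre of the lower striking face; z up through the head, handle along -x.
- mallet_head (a point): Centre of the mallet's head, a block 50 x 60 x 80 (x, y, z); the striking faces are the 50 x 60 ends, 40 mm above and below this point. Same axes as the mallet.
- mallet_grip (a point): Point on the handle's centre line 58 mm from the head's centre (-x side), near the balance point: the place to pinch the handle across its width. Handle 24 mm wide (y), 22 mm tall, reaching from the head to 185 mm from the head's centre.
- rest: Fixed dark wooden mallet rest: a board 260 x 90 x 8 thick (its x from -190 to +70 mm), with an upright fork at x = -145 mm whose saddle is 37 mm above the bench and 50 mm wide between cheeks that rise 14 mm above it. Origin on the bench under the place of the mallet's head; its yaw varies.
- rest_head (a point): Where the mallet's head centre is when the mallet lies in the rest: head standing on the board, handle along the rest's -x over the fork (48 mm above the bench).
- estop_top (a point): Centre of the top of the red mushroom head, a round cap 44 mm in diameter and 26 mm thick, 15 mm clear of its box when up; its top is 86 mm above the bench when up, 78 mm when pressed. A white dash on it shows its turn. It sits on a fixed yellow box 90 x 90 x 45 high.
- estop (a joint): Travel of the mushroom: 0 up, 0.008 m fully pressed. It takes 4 to 6 N and latches: it stays down when let go (it need not come up again on reset).
- estop_turn (a joint): Turn of the mushroom, clockwise seen from above: starts near 0 (0 to 0.15), end stop at 1.3 rad (the green dash on the box). Friction 0.04 N m; stays where it is left.
- tape_mid (a point): Bystander: a black and yellow tape measure 62 x 50 x 55; its centre.
- cup: Bystander: a blue pencil cup 72 in diameter and 90 high (pencils to 170); origin at the centre of its underside.
- brush: Bystander: a flat wooden-handled brush about 240 long lying flat to the left of the fixture; origin under its body.
There are look-alikes about, which are no part of the job. Leave any purple or turquoise look-alike of the stop_c alone.

How it is judged:
By the outcome, as a careful person would: the job done as asked, in the order asked, and still so for the second after the job is handed in, with the robot touching nothing.
Of stop_a, stop_b, stop_c only 2 to 3 are there at a start; the rules pass over those that are not, and their reading is None.
At some moment in a run one of stop_a, stop_b, stop_c may be knocked a few centimetres aside while the robot is not near it.
It also fails if it takes over 210 s, if anything falls off the work surface, if the arm or the gripper's body presses on something with over 40 N, if the wrist force passes 120 N, or if a joint passes its speed limit or range.

## Working session

There is one attempt and no reset: what is moved stays moved. The work goes in short steps, each a Python script; the robot and the scene stay as the last script left them, time stands still between calls to the robot, and variables do not carry over. Pictures are saved under pics/ and viewed, about 12 in all and at most 16, crops included, and the job is handed in when it is done.

```bash
ls; mkdir -p pics; python3 - <<'E'
from plant import r, imaging, order
import cv2
for n in ["scene","side","wrist"]:
    c=imaging.camera(n); cv2.imwrite(f"pics/{n}0.png",c["frame"][:,:,::-1])
    print(n,{k:v for k,v in c.items() if k!="frame"})
s=r.read_state();print(s)
E
```

```text
pics
scene {'fx': 364.2620741804502, 'fy': 364.2620741804502, 'cx': 325.2813063041655, 'cy': 198.08108932270596, 'rvec': array([ 2.20808052,  1.37564108, -0.43828588]), 'tvec': array([-0.22587647, -0.35142692,  1.47388896])}
side {'fx': 508.73761603167134, 'fy': 508.73761603167134, 'cx': 327.926639714744, 'cy': 196.91323024750238, 'rvec': array([ 2.13491141, -0.31741332,  0.1478091 ]), 'tvec': array([-0.48819206,  0.16177193,  1.43144213])}
wrist {'fx': 305.07196175011075, 'fy': 305.07196175011075, 'cx': 322.0800381972599, 'cy': 198.72466144836625, 'T_tool_cam': array([[ 2.46268548e-04,  9.55683097e-01,  2.94397278e-01,
        -8.20264316e-02],
       [ 1.77109908e-04, -2.94397324e-01,  9.55683098e-01,
        -1.44508396e-01],
       [ 9.99999954e-01, -1.83214014e-04, -2.41761747e-04,
        -8.03455725e-04],
       [ 0.00000000e+00,  0.00000000e+00,  0.00000000e+00,
         1.00000000e+00]])}
{'clock': 0.15, 'joint_pos': array([ 6.66707415e+01,  7.50522128e+00,  8.53159079e+01,  9.61471428e-04,
        8.72624674e+01, -4.89281091e+00]), 'joint_velocities': array([-0.00129036, -0.1455905 , -0.10632704,  0.0532915 ,  0.02464321,
        0.01546527]), 'joint_torque': array([ 8.05652217e-04, -5.60481262e+01, -4.92333484e+01,  7.69602740e-02,
        3.07969004e-02, -4.19620903e-05]), 'tcp_pos': array([0.18955527, 0.56882771, 0.23981864]), 'ee_rot': array([[ 9.48674726e-01, -5.93190366e-04,  3.16252924e-01],
       [-3.16253448e-01, -1.33311284e-03,  9.48673800e-01],
       [-1.41143326e-04, -9.99998935e-01, -1.45228896e-03]]), 'contact_force': array([-0.28786024, -0.6070085 ,  0.16400831]), 'moment': array([0.03284561, 0.01806237, 0.02153365]), 'finger_gap': 0.09262522543755534}
```

View pics/scene0.png

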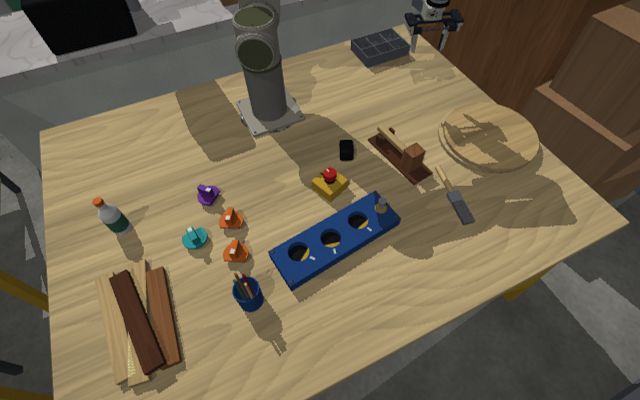

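View pics/side0.png

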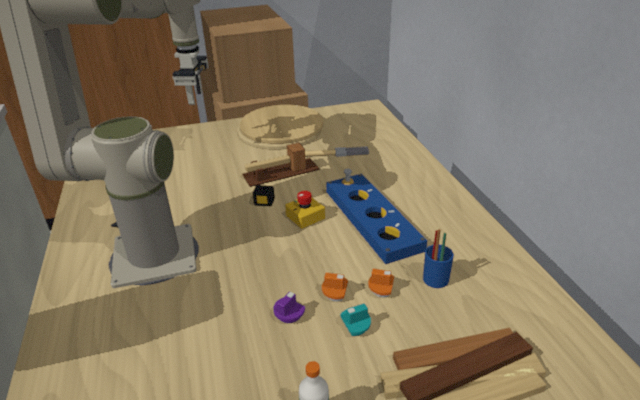

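Both views show two orange stops (scene ≈(231,217) and (236,250)), with purple and turquoise decoys beside them. The mushroom is at (330,176), the pin at (382,203), the mallet in its rest at (405,155) and the cup at (248,293). Next I'll get rough positions by ray casting, then look from above with the wrist camera.

```bash
cat > h.py <<'E'
from plant import r, imaging, order
import cv2, numpy as np
def down(a):  # jaw direction at yaw a (rad), tool pointing down
    c,s=np.cos(a),np.sin(a)
    return np.array([[s,0,c],[-c,0,s],[0,-1,0.]])
class View:
    def __init__(self,name,save=None):
        s=r.read_state(); c=imaging.camera(name); self.f=c["frame"]
        self.K=np.array([[c["fx"],0,c["cx"]],[0,c["fy"],c["cy"]],[0,0,1]])
        if name=="wrist":
            T=np.eye(4);T[:3,:3]=s["ee_rot"];T[:3,3]=s["tcp_pos"];T=T@c["T_tool_cam"]
            self.R=T[:3,:3].T; self.C=T[:3,3]
        else:
            self.R=cv2.Rodrigues(c["rvec"])[0]; self.C=-self.R.T@c["tvec"]
        self.hsv=cv2.cvtColor(self.f,cv2.COLOR_RGB2HSV)
        if save: cv2.imwrite(f"pics/{save}.png",self.f[:,:,::-1])
    def ray(self,p):
        p=np.atleast_2d(np.asarray(p,float)); d=np.c_[p,np.ones(len(p))]@np.linalg.inv(self.K).T@self.R
        return d
    def plane(self,p,z):
        d=self.ray(p); return self.C+d*((z-self.C[2])/d[:,2])[:,None]
    def pix(self,X):
        q=(np.atleast_2d(X)-self.C)@self.R.T@self.K.T; return q[:,:2]/q[:,2:]
    def mask(self,lo,hi):
        return cv2.inRange(self.hsv,np.array(lo),np.array(hi))
    def blobs(self,lo,hi,amin=30):
        m=self.mask(lo,hi); n,l,st,ce=cv2.connectedComponentsWithStats(m)
        return sorted([(st[i,4],ce[i],l==i) for i in range(1,n) if st[i,4]>=amin],key=lambda t:-t[0])
def st(): 
    s=r.read_state(); return round(s["clock"],2),s["tcp_pos"].round(4),s["contact_force"].round(1),round(s["finger_gap"],4)
E
python3 - <<'E'
from h import *
V=View("scene"); np.set_printoptions(precision=3,suppress=True)
P=dict(st1=((231,217),.04),st2=((236,250),.04),purple=((207,195),.04),turq=((195,238),.04),estop=((330,174),.086),tape=((346,150),.03),head=((414,152),.088),handle=((379,131),.058),cup=((248,300),.03),f1=((270,250),.04),f2=((290,286),.0),f3=((400,212),.04),f4=((376,193),.04),s0=((298,251),.04),s2=((358,220),.04),pin=((382,200),.08),br=((470,220),0.01))
for k,(p,z) in P.items(): print(k,V.plane(p,z)[0])
for n,c in [("pin",(.5,.12,.25))]: pass
for b in V.blobs((8,190,100),(15,255,255)): print(b[0],b[1],V.plane(b[1],.035)[0])
E
```

```text
st1 [ 0.442 -0.293  0.04 ]
st2 [ 0.559 -0.315  0.04 ]
purple [ 0.325 -0.338  0.04 ]
turq [ 0.465 -0.414  0.04 ]
estop [0.459 0.046 0.086]
tape [0.347 0.166 0.03 ]
head [0.502 0.34  0.088]
handle [0.34  0.303 0.058]
cup [ 0.714 -0.333  0.03 ]
f1 [ 0.603 -0.224  0.04 ]
f2 [ 0.716 -0.212  0.   ]
f3 [0.661 0.192 0.04 ]
f4 [0.564 0.161 0.04 ]
s0 [ 0.643 -0.151  0.04 ]
s2 [0.628 0.059 0.04 ]
pin [0.618 0.146 0.08 ]
br [0.772 0.39  0.01 ]
267 [235.487 252.255] [ 0.562 -0.319  0.035]
229 [230.576 219.904] [ 0.448 -0.298  0.035]
35 [ 96.171 201.029] [ 0.184 -0.67   0.035]
```

```bash
python3 - <<'E'
from h import *
for n,p in [("w_rest",(.42,.27,.3)),("w_fix",(.54,0,.32)),("w_stop",(.46,-.27,.28))]:
    r.move_to(np.array(p),down(np.pi/2)); r.hold(.3)
    V=View("wrist",n); np.savez(f"pics/{n}.npz",K=V.K,R=V.R,C=V.C,f=V.f)
    print(n,st(),V.C.round(3),r.read_state()["joint_pos"].round(0))
E
```

```text
w_rest (1.98, array([0.4198, 0.2704, 0.2999]), array([-0.4, -0.2, -0.5]), 0.0931) [0.337 0.27  0.444] [ 27.  -9.  96.   0.  94. -63.]
w_fix (3.46, array([0.5399, 0.0008, 0.32  ]), array([-0. , -0.2,  0.4]), 0.0931) [ 0.458 -0.     0.465] [ -5.  -3.  88.   0.  95. -95.]
w_stop (4.91, array([ 0.4604, -0.2694,  0.2801]), array([ 0.3, -0.6, -0.2]), 0.0931) [ 0.378 -0.27   0.425] [ -36.   -4.   93.    0.   91. -126.]
```

View pics/w_rest.png

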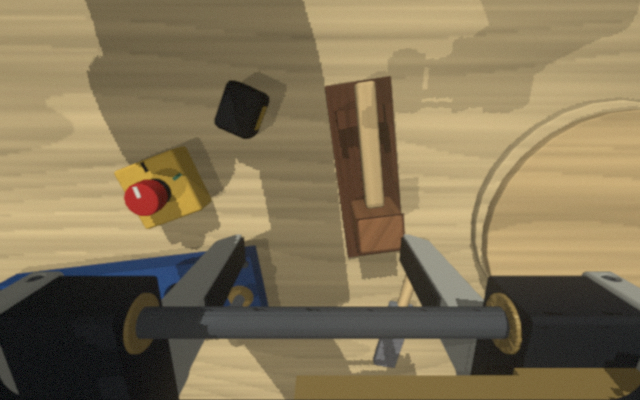

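View pics/w_fix.png

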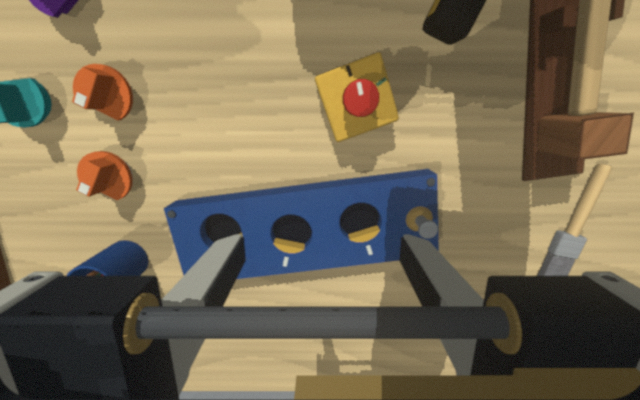

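View pics/w_stop.png

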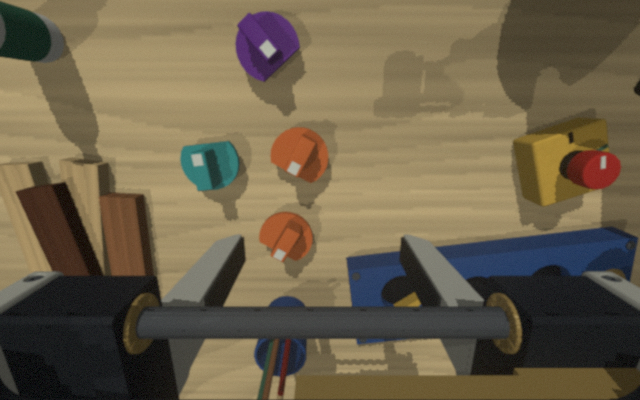

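Up is toward the robot (−x) and right is +y in these wrist views. w_fix shows the mushroom at (361,97), the slots at (220,231), (291,232) and (361,221), and the pin at (425,227). w_stop shows the two orange stops at (299,155) and (286,237), with patches at lower left. Next come closer views with the camera over each target.

```bash
cat > m.py <<'E'
from h import *
np.set_printoptions(precision=4,suppress=True)
def look(n,x,y,z):  # camera over about (x,y); TCP height z
    r.move_to(np.array([x+.082,y,z]),down(np.pi/2)); r.hold(.3)
    return View("wrist",n)
E
python3 - <<'E'
from m import *
V1=look("c_est",.47,.046,.24); V2=look("c_rest",.46,.31,.25);V3=look("c_fixR",.60,.06,.22); V4=look("c_stop",.48,-.30,.24)
import pickle; pickle.dump([V1,V2,V3,V4],open("v.pkl","wb"))
for b in V1.blobs((172,150,60),(179,255,255))[:2]+V1.blobs((0,150,60),(6,255,255))[:2]: print("red",b[0],b[1],V1.plane(b[1],.086))
for b in V4.blobs((5,150,60),(16,255,255),200)[:4]: print("or",b[0],b[1],V4.plane(b[1],.03))
im=np.zeros((600,800,3),np.uint8)
for i,(V,sl) in enumerate([(V1,0),(V2,0),(V3,0),(V4,0)]):
    c=cv2.resize(V.f[:300,80:480] if 0 else V.f[:300,120:520],(400,300)); im[(i//2)*300:(i//2)*300+300,(i%2)*400:(i%2)*400+400]=c
cv2.imwrite("pics/mont.png",im[:,:,::-1])
E
```

```text
red 1557 [324.1381  82.492 ] [[0.4503 0.0463 0.086 ]]
or 3335 [324.0387  64.0576] [[ 0.4385 -0.2982  0.03  ]]
or 2538 [305.617  169.4488] [[ 0.5531 -0.3196  0.03  ]]
```

View pics/mont.png

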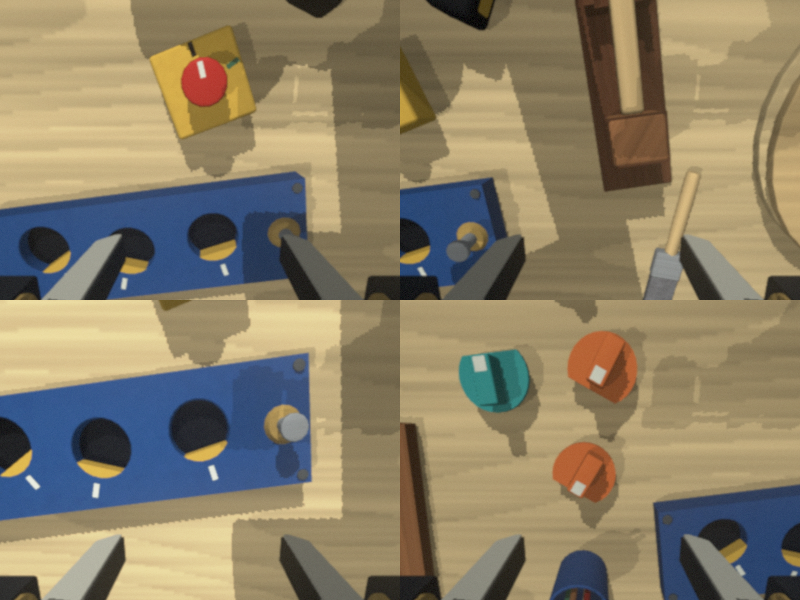

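Montage (crop offset 120 px): the dashes are clear in c_fixR (slot1 ≈(216,190), slot2 ≈(333,172) full-frame) and the pin head is at (414,127). The mallet head top is at (358,138) in c_rest. In c_stop the patches sit at the lower-left bar ends.

```bash
python3 - <<'E'
from m import *
import pickle; V1,V2,V3,V4=pickle.load(open("v.pkl","rb"))
def rect(V,m,z):
    c=max(cv2.findContours(m.astype(np.uint8),0,2)[0],key=cv2.contourArea)[:,0]
    X=V.plane(c,z)[:,:2].astype(np.float32); return cv2.minAreaRect(X*1000), X
print("dashes")
for b in V3.blobs((0,0,170),(179,60,255),20)[:8]:
    if b[1][1]<240: print(b[0],b[1],V3.plane(b[1],.04)[0],rect(V3,b[2],.04)[0])
B=V3.blobs((100,120,60),(125,255,255),3000)[0]; rr,X=rect(V3,B[2],.04); print("blue",rr)
# right (+y) end and upper edges
m=B[2].astype(np.uint8); 
holes=cv2.findContours(m,cv2.RETR_CCOMP,2); 
for c,h in zip(*[holes[0],holes[1][0]]):
    if h[3]>=0 and cv2.contourArea(c)>300:
        P=V3.plane(c[:,0],.04)[:,:2]; print("hole",cv2.minEnclosingCircle((P*1000).astype(np.float32)),len(P))
# top edge line of blue (min row per column)
cols=np.arange(20,420,10); rows=np.array([np.argmax(m[:,x]) for x in cols]); Q=V3.plane(np.c_[cols,rows],.04)
vx=cv2.fitLine(Q[:,:2].astype(np.float32),cv2.DIST_HUBER,0,.01,.01).ravel(); print("top edge",vx, "yaw",np.arctan2(-vx[0],vx[1])if vx[1]>0 else np.arctan2(vx[0],-vx[1]))
print("patches")
for b in V4.blobs((0,0,180),(179,50,255),20)[:8]: print(b[0],b[1],rect(V4,b[2],.06)[0])
print("estop dash")
for b in V1.blobs((0,0,170),(179,60,255),10)[:8]:
    if b[1][1]<130: print(b[0],b[1],V1.plane(b[1],.086)[0])
for b in V1.blobs((60,80,30),(90,255,255),5)[:3]: print("green",b[0],b[1],V1.plane(b[1],.045)[0])
m=V1.mask((0,150,60),(6,255,255))|V1.mask((172,150,60),(179,255,255)); rr,X=rect(V1,m>0,.086); print("red",cv2.minEnclosingCircle(X*1000))
for n,p in [("p",(358,138)),("p",(30,300))]: pass
cv2.imwrite("pics/z1.png",np.hstack([cv2.resize(V4.f[20:220,270:370],(400,600)[::1] if 0 else (300,600),interpolation=2),cv2.resize(V2.f[0:200,310:410],(300,600),interpolation=2)])[:,:,::-1])
E
```

```text
dashes
905 [615.9425 170.9856] [0.6678 0.3787 0.04  ] ((669.5362548828125, 379.0233459472656), (37.237022399902344, 36.03493118286133), 79.34337615966797)
101 [152.3564 181.9604] [ 0.6807 -0.1256  0.04  ] ((680.7637329101562, -125.72325897216797), (16.70517921447754, 7.3422160148620605), 34.695594787597656)
99 [332.7475 172.303 ] [0.6697 0.0719 0.04  ] ((669.8466796875, 71.94456481933594), (16.815593719482422, 6.879989147186279), 18.887821197509766)
97 [215.4742 190.0722] [ 0.6899 -0.0574  0.04  ] ((689.9551391601562, -57.426883697509766), (7.02531623840332, 16.973051071166992), 77.65383911132812)
blue ((641.2434692382812, -27.17626953125), (128.0076904296875, 397.7035827636719), 7.442695617675781)
hole ((644.983642578125, -47.23104476928711), 33.26628494262695) 97
hole ((644.1553344726562, -151.39410400390625), 33.107479095458984) 103
hole ((626.4915771484375, 57.17783737182617), 33.190773010253906) 107
top edge [ 0.1288 -0.9917  0.5786 -0.0377] yaw 0.12917148
patches
158 [317.3291  74.2089] ((451.3233642578125, -304.9190368652344), (10.465218544006348, 13.20658016204834), 61.320274353027344)
153 [198.9739  63.0327] ((441.2768859863281, -420.8406066894531), (12.691390037536621, 10.552684783935547), 7.34158992767334)
111 [297.7207 188.009 ] ((567.8217163085938, -326.9947509765625), (10.73168659210205, 12.866971015930176), 59.90044403076172)
estop dash
82 [321.1585  68.9878] [0.4389 0.0436 0.086 ]
red ((449.7175598144531, 46.109737396240234), 20.867063522338867)
```

View pics/z1.png

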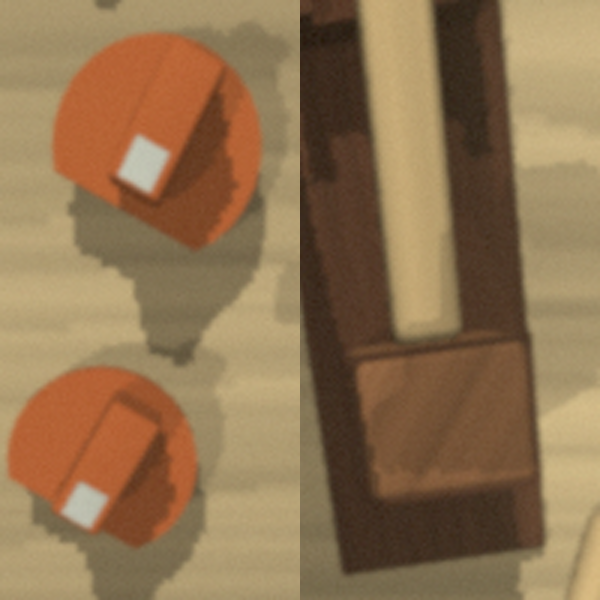

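```bash
python3 - <<'E'
from m import *
import pickle; V1,V2,V3,V4=pickle.load(open("v.pkl","rb"))
z=lambda L:[(310+(x-300)/3,y/3) for x,y in L]
H=V2.plane(z([(396,20),(428,330)]),.059); print("handle",H, np.degrees(np.arctan2(*(H[1]-H[0])[1::-1])))
Q=V2.plane(z([(355,362),(522,340),(537,475),(378,497)]),.088); print("headtop",Q.mean(0),np.linalg.norm(Q-np.roll(Q,1,0),axis=1),Q)
a,b=V3.ray((414,127))[0],V2.ray((178,250))[0]
A=np.c_[a,-b]; t=np.linalg.lstsq(A,V2.C-V3.C,rcond=None)[0]; print("pin tri",V3.C+a*t[0],V2.C+b*t[1],"z.083:",V3.plane((414,127),.083))
# press e-stop with closed fingers
r.command_gripper(0.0,20)
P=np.array([.450,.046,.16]); r.move_to(P,down(np.radians(20)))
r.line_to(np.array([.450,.046,.115])); f0=r.read_state()["contact_force"][2]; print(st())
for h in np.arange(.110,.0955,-.0015):
    r.line_to(np.array([.450,.046,h]),.03); f=r.read_state()["contact_force"][2]-f0; print(h.round(4),round(f,1),end=" ; ")
    if f>14: break
print(st()); r.line_to(P,.1)
E
```

```text
handle [[0.3699 0.3275 0.059 ]
 [0.4656 0.3404 0.059 ]] 7.689442854640153
headtop [0.4937 0.345  0.088 ] [0.0451 0.0543 0.0445 0.054 ] [[0.475  0.3142 0.088 ]
 [0.4683 0.368  0.088 ]
 [0.5121 0.3756 0.088 ]
 [0.5195 0.3221 0.088 ]]
pin tri [0.6189 0.144  0.0798] [0.6181 0.1436 0.0796] z.083: [[0.6187 0.1431 0.083 ]]
(14.59, array([0.4499, 0.0457, 0.115 ]), array([-0.4,  0.6,  0.1]), 0.0005)
0.11 -0.2 ; 0.1085 -0.1 ; 0.107 0.9 ; 0.1055 2.0 ; 0.104 0.6 ; 0.1025 1.2 ; 0.101 1.5 ; 0.0995 9.2 ; 0.098 20.8 ; (16.91, array([0.4507, 0.046 , 0.1   ]), array([-7.1,  0.9, 21. ]), 0.0004)
```

The e-stop bottomed out at tip z ≈ 0.078 with a sharp force rise, so it is pressed. Now stop 1: look again, grasp, lift and check it in the hand.

```bash
cat >> m.py <<'E'
def stop_pose(exp,n):  # look from above exp, return axis xy and yaw
    r.move_to(np.array([exp[0]-.082,exp[1],.20]),down(-np.pi/2)); r.hold(.3); V=View("wrist",n); best=None
    OR=cv2.dilate(V.mask((5,150,60),(16,255,255)),np.ones((9,9)))
    for b in V.blobs((0,0,170),(179,60,255),25):
        c=cv2.findContours(b[2].astype(np.uint8),0,2)[0][0][:,0]; X=(V.plane(c,.06)[:,:2]*1000).astype(np.float32)
        (p,(w,h),ang)=cv2.minAreaRect(X); p=np.array(p)/1000
        if max(w,h)>22 or OR[b[2]].mean()<100: continue
        m=V.blobs((5,150,60),(16,255,255),300); q=min((V.plane(k[1],.03)[0,:2] for k in m),key=lambda q:np.linalg.norm(q-p))
        d=p-q; th=np.arctan2(d[1],d[0]); A=np.radians(ang)+np.arange(4)*np.pi/2; f=A[np.argmax(np.cos(A-th))]
        print("patch",p,(round(w,1),round(h,1)),"blob",q,"yaw",np.degrees(f)," rough",np.degrees(th))
        if best is None or np.linalg.norm(p-exp)<np.linalg.norm(best[2]-exp): best=(p-.012*np.array([np.cos(f),np.sin(f)]),(f+np.pi)%(2*np.pi)-np.pi,p)
    return best[0],best[1]
def grab(ax,f):
    R=down(f-np.pi/2); r.command_gripper(.062,25); r.move_to(np.array([*ax,.14]),R)
    r.line_to(np.array([*ax,.052]),.1); r.command_gripper(0,25); g=st()
    r.line_to(np.array([*ax,.20]),.12); r.hold(.2); print(g,st())
def inhand(n):
    V=View("wrist",n); s=r.read_state(); out=[]
    for b in V.blobs((0,0,150),(179,70,255),25):
        d=(V.ray(b[1])@s["ee_rot"])[0]; C=s["ee_rot"].T@(V.C-s["tcp_pos"]); t=(-.008-C[1])/d[1]; X=C+d*t
        if abs(X[2])<.02 and -.03<X[0]<.06: out.append((b[0],b[1],X))
    print(n,out); return out
E
python3 - <<'E'
from m import *
ax,f=stop_pose((.441,-.299),"s1"); print(ax,np.degrees(f))
if np.linalg.norm(ax-np.array([.441,-.299]))<.02: grab(ax,f); inhand("ih1")
E
```

```text
patch [ 0.4514 -0.305 ] (11.3, 13.5) blob [ 0.4399 -0.2977] yaw 332.17931747436523  rough -32.477796872418544
[ 0.4408 -0.2994] -27.82068252563475
(22.87, array([ 0.4409, -0.2993,  0.052 ]), array([0.8, 0.8, 0.2]), 0.0196) (24.45, array([ 0.4405, -0.2992,  0.1992]), array([ 0.2,  0.2, -2.7]), 0.0198)
ih1 [(np.int32(63), array([313.1587, 262.1746]), array([-0.0075, -0.008 , -0.0037]))]
```

View pics/ih1.png

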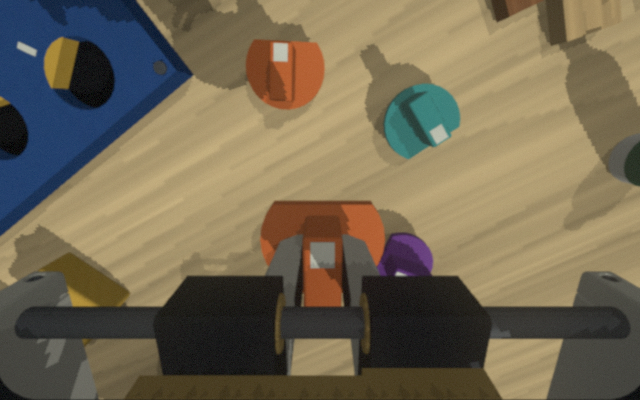

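The stop is held, with its flat edge straight across at row ~202 and the patch at (322,255). I'll compute its offset along the bar from both features.

```bash
python3 - <<'E'
from m import *
V=View("wrist"); s=r.read_state()
def tp(p,y):
    d=(V.ray(p)@s["ee_rot"])[0]; C=s["ee_rot"].T@(V.C-s["tcp_pos"]); return C+d*((y-C[1])/d[1])
hs=V.hsv
col=hs[190:285,322]; print([tuple(int(v) for v in c) for c in col[::3]])
for p,y in [((322,243),-.008),((322,269),-.008),((322,255.5),-.008),((322,202),.026),((322,213.5),-.008)]: print(p,tp(p,y))
E
```

```text
[(20, 92, 170), (20, 92, 172), (21, 88, 173), (20, 94, 162), (11, 165, 102), (11, 172, 117), (11, 179, 120), (10, 167, 125), (11, 170, 120), (11, 175, 99), (11, 177, 98), (10, 183, 95), (10, 180, 98), (10, 175, 96), (11, 173, 96), (11, 180, 95), (11, 178, 113), (10, 143, 118), (30, 21, 123), (30, 22, 125), (33, 21, 124), (28, 24, 126), (30, 21, 123), (28, 25, 124), (33, 25, 103), (38, 23, 131), (11, 101, 149), (10, 187, 147), (10, 185, 150), (11, 184, 150), (11, 186, 148), (10, 178, 152)]
(322, 243) [-0.018  -0.008   0.0007]
(322, 269) [-0.0036 -0.008   0.0007]
(322, 255.5) [-0.0112 -0.008   0.0007]
(322, 202) [-0.0282  0.026   0.0007]
(322, 213.5) [-0.0333 -0.008   0.0007]
```

```bash
cat >> m.py <<'E'
YAW=.1296
SL={1:(np.array([.6446,-.0472]),-.35+YAW),2:(np.array([.6260,.0570]),.2+YAW),0:(np.array([.6435,-.1524]),.5+YAW)}
def insert(k,off=.001):
    c,f=SL[k]; u=np.array([np.cos(f),np.sin(f)]); v=np.array([-u[1],u[0]]); R=down(f-np.pi/2); b=c-off*u
    r.command_gripper(0,40); r.move_to(np.array([*b,.20]),R); r.line_to(np.array([*b,.098]),.1); r.hold(.3); F0=r.read_state()["contact_force"]
    offs=[(0,0)]+[(d*np.cos(t),d*np.sin(t)) for d in (.0013,.0025) for t in np.arange(8)*np.pi/4]
    for o in offs:
        p=b+o[0]*u+o[1]*v; r.line_to(np.array([*p,.0955]),.08); z=.0955
        while z>.0735:
            z-=.0015; r.line_to(np.array([*p,z]),.04); s=r.read_state(); F=s["contact_force"]-F0
            if F[2]>12: break
        print((1e3*np.array(o)).round(1),round(z,4),s["tcp_pos"][2].round(4),F.round(1))
        if s["tcp_pos"][2]<.0775: break
    if s["tcp_pos"][2]>=.0775: print("NOT IN"); return
    r.command_gripper(.045,25); T=s["tcp_pos"]; r.line_to(np.array([T[0],T[1],.16]),.1); print(st())
E
python3 - <<'E'
from m import *
insert(1)
E
```

```text
[0. 0.] 0.073 0.0741 [-12.7   2.6  14.2]
(33.12, array([ 0.6422, -0.0467,  0.159 ]), array([ 0.2, -0.2,  0.4]), 0.0448)
```

The first stop went home: TCP 0.0741 against 0.074 expected, with force rising at the bottom. Now stop 2.

```bash
python3 - <<'E'
from m import *
ax,f=stop_pose((.557,-.321),"s2"); print(ax,np.degrees(f))
if np.linalg.norm(ax-np.array([.557,-.321]))<.06:
    grab(ax,f)
    SL[2]=(SL[2][0]-np.array([.001,0]),SL[2][1])
    if .015<r.read_state()["finger_gap"]<.025: inhand("ih2"); insert(2)
    r.move_to(np.array([.45,.0,.28]),down(np.radians(-90))); r.hold(.3)
    V=View("wrist","after")
E
```

```text
patch [ 0.5675 -0.3269] (11.4, 13.5) blob [ 0.5564 -0.3192] yaw 330.7828369140625  rough -34.97519473400196
[ 0.557  -0.3211] -29.217163085937486
(37.62, array([ 0.557, -0.321,  0.052]), array([-0.5,  0.5,  0.8]), 0.0197) (39.21, array([ 0.5567, -0.3209,  0.1991]), array([ 0.6, -0.1, -1.2]), 0.02)
ih2 [(np.int32(66), array([313.5   , 262.3333]), array([-0.0074, -0.008 , -0.0035]))]
[0. 0.] 0.073 0.074 [-4.4 -1.3  6.7]
(48.02, array([0.6237, 0.0566, 0.159 ]), array([-0.4, -0.5,  0.1]), 0.0447)
```

View pics/after.png

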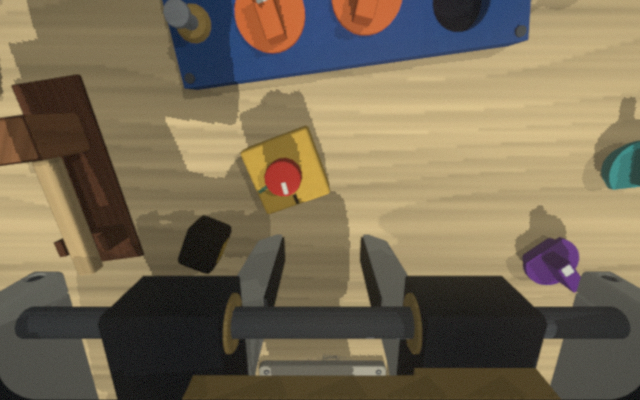

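Both stops are seated in slots 1 and 2, upper centre of the image, and only the decoys remain on the bench. Next is the mallet: grip, drive the pin with force monitoring, then look.

```bash
cat >> m.py <<'E'
MY=.143; MU=np.array([np.cos(MY),np.sin(MY)]); MH=np.array([.494,.3445]); MR=down(MY+np.pi/2)
PIN=np.array([.6186,.1438])
E
python3 - <<'E'
from m import *
g=MH-.058*MU; r.command_gripper(.06,40); r.move_to(np.array([*g,.16]),MR); r.line_to(np.array([*g,.051]),.1)
r.command_gripper(0,60); print(st()); r.line_to(np.array([*g,.075]),.05); print(st()); r.line_to(np.array([*g,.20]),.12); print(st())
t=PIN-.048*MU; r.move_to(np.array([*t,.20]),MR); r.line_to(np.array([*t,.140]),.1); r.hold(.3); F0=r.read_state()["contact_force"]; print(st())
V=View("wrist","mh"); 
for z in np.arange(.136,.0945,-.002):
    r.line_to(np.array([*t,z]),.03); s=r.read_state(); F=s["contact_force"]-F0; print(round(z,4),s["tcp_pos"][2].round(4),F.round(1),s["moment"].round(2))
    if F[2]>25: break
E
```

```text
(53.88, array([0.4366, 0.3364, 0.0511]), array([-0.6,  1.7,  1.1]), 0.0236)
(54.52, array([0.4366, 0.3363, 0.0751]), array([-0.2, -0.1, -4.4]), 0.0234)
(55.71, array([0.436 , 0.3359, 0.1988]), array([ 0. ,  0.3, -4.9]), 0.0241)
(57.71, array([0.5715, 0.137 , 0.1407]), array([-0.3, -0.6, -4.7]), 0.024)
0.136 0.1355 [0.1 0.2 1. ] [0.01 0.17 0.  ]
0.134 0.1338 [0.8 0.4 0.2] [0.   0.19 0.02]
0.132 0.1318 [ 0.4 -0.1  0.1] [ 0.02  0.08 -0.04]
0.13 0.1298 [ 0.2  0.5 -0.3] [-0.01  0.14  0.  ]
0.128 0.1278 [1.2 1.1 0.4] [-0.02  0.15 -0.01]
0.126 0.126 [-0.3 -0.   1.7] [ 0.    0.13 -0.01]
0.124 0.1243 [0.7 0.9 3.9] [0.02 0.09 0.01]
0.122 0.1223 [0.9 1.3 4.8] [ 0.11 -0.13  0.04]
0.12 0.1201 [1.2 1.6 4.9] [ 0.13 -0.33  0.02]
0.118 0.118 [2.2 1.2 4.7] [ 0.07 -0.43 -0.  ]
0.116 0.116 [1.6 1.2 5. ] [ 0.16 -0.5   0.02]
0.114 0.1139 [2.6 1.1 4.7] [ 0.12 -0.48 -0.  ]
0.112 0.1118 [2.4 0.7 5.9] [ 0.12 -0.52 -0.03]
0.11 0.1098 [2.7 1.6 5.2] [ 0.11 -0.49 -0.04]
0.108 0.1078 [2.3 0.8 4.2] [ 0.14 -0.47 -0.01]
0.106 0.1058 [2.5 0.6 5.1] [ 0.14 -0.53 -0.  ]
0.104 0.1038 [1.9 0.7 5.1] [ 0.13 -0.41 -0.02]
0.102 0.1018 [1.8 0.6 5.8] [ 0.09 -0.4  -0.03]
0.1 0.0998 [1.5 1.2 6. ] [ 0.07 -0.38  0.01]
0.098 0.0987 [-2.6  0.9 14.1] [-0.07  0.33  0.01]
0.096 0.0979 [-10.2  -1.7  23.8] [-0.24  1.34  0.01]
```

```bash
python3 - <<'E'
from m import *
W=View("wrist"); S=View("side")
c=S.pix(np.array([.58,.12,.06]))[0].astype(int); print(c)
x,y=max(c[0]-60,0),max(c[1]-60,0)
im=np.hstack([W.f[:300,120:520], cv2.resize(S.f[y:y+120,x:x+120],(300,300),interpolation=2)]); cv2.imwrite("pics/drv.png",im[:,:,::-1])
E
```

```text
[338 181]
```

View pics/drv.png

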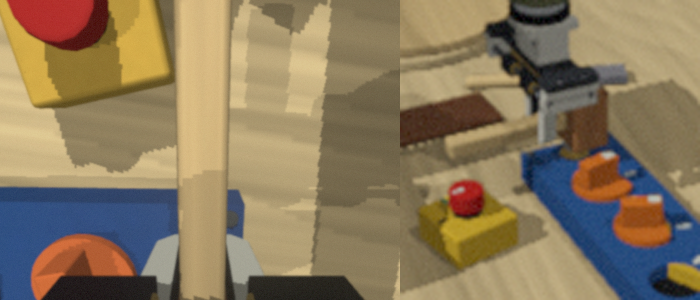

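```bash
python3 - <<'E'
from m import *
t=r.read_state()["tcp_pos"]; r.line_to(np.array([t[0],t[1],.17]),.1); r.line_to(np.array([.48,.30,.20]),.2)
ims=[]
for n in("side","scene"):
    S=View(n); a=S.pix(np.array([[*PIN,.04],[*PIN,.056],[*PIN,.083]])); print(n,a.round(1))
    x,y=(a[1]-20).astype(int); im=cv2.resize(S.f[y:y+40,x:x+40],(400,400),interpolation=2)
    for q,c in zip(a,[(255,0,255),(0,255,0),(255,255,0)]): cv2.circle(im,tuple(((q-[x,y]+.5)*10).astype(int)),4,c,1)
    ims.append(im)
cv2.imwrite("pics/pin.png",np.hstack(ims)[:,:,::-1])
E
```

```text
side [[347.4 181.1]
 [347.5 177. ]
 [347.5 169.8]]
scene [[380.  207.6]
 [380.6 204.8]
 [381.6 200. ]]
```

View pics/pin.png

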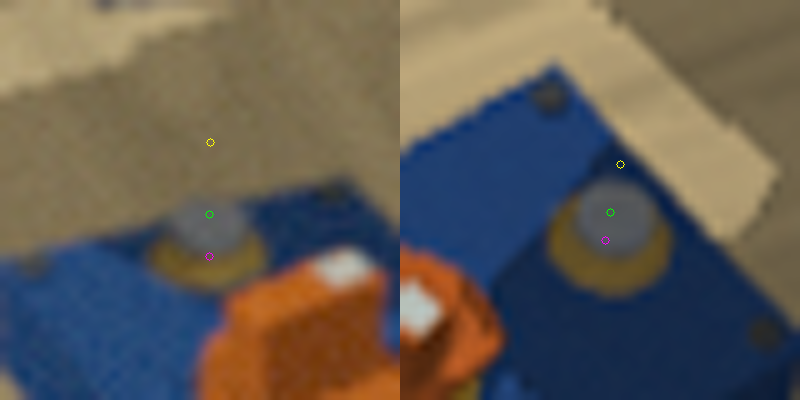

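The pin head's top sits at the green mark (z ≈ 0.056), so it is fully down. Laying the mallet back.

```bash
python3 - <<'E'
from m import *
g=MH-.058*MU; r.move_to(np.array([*g,.20]),MR); r.line_to(np.array([*g,.075]),.1); r.hold(.3); F0=r.read_state()["contact_force"]
for z in np.arange(.071,.0495,-.002):
    r.line_to(np.array([*g,z]),.03); s=r.read_state(); F=s["contact_force"]-F0; print(round(z,4),F.round(1),s["moment"].round(2))
    if F[2]>14: break
r.command_gripper(.05,20); r.hold(.3); print(st()); r.line_to(np.array([*g,.17]),.1)
r.move_to(np.array([.40,.26,.28]),down(np.pi/2)); r.hold(.3); V=View("wrist"); S=View("side")
c=S.pix(np.array([.43,.33,.04]))[0].astype(int); 
im=np.hstack([V.f[:280,160:560],cv2.resize(S.f[c[1]-35:c[1]+35,c[0]-50:c[0]+50],(400,280),interpolation=2)])
cv2.imwrite("pics/back.png",im[:,:,::-1])
Z=(np.array([.488,.33]))
E
```

```text
0.071 [-0.3 -0.4 -0.2] [ 0.04  0.17 -0.06]
0.069 [0.9 0.4 0.3] [-0.02  0.13  0.02]
0.067 [-0.2 -0.6 -0.4] [ 0.02  0.15 -0.  ]
0.065 [ 0.8  0.9 -0.4] [0.04 0.19 0.01]
0.063 [ 0.8 -1.  -0.2] [-0.01  0.14 -0.03]
0.061 [ 0.7  0.7 -0.1] [-0.    0.13 -0.02]
0.059 [ 0.5  0.  -0.1] [0.01 0.14 0.  ]
0.057 [ 0.7  1.2 -0.1] [ 0.02  0.09 -0.04]
0.055 [ 0.6 -0.2 -0.2] [-0.03  0.13  0.01]
0.053 [0.9 0.8 0.4] [0.03 0.16 0.05]
0.051 [1.2 0.4 2.3] [0.03 0.23 0.03]
(71.0, array([0.4366, 0.3363, 0.051 ]), array([ 0.5,  0.5, -0.2]), 0.0501)
```

View pics/back.png

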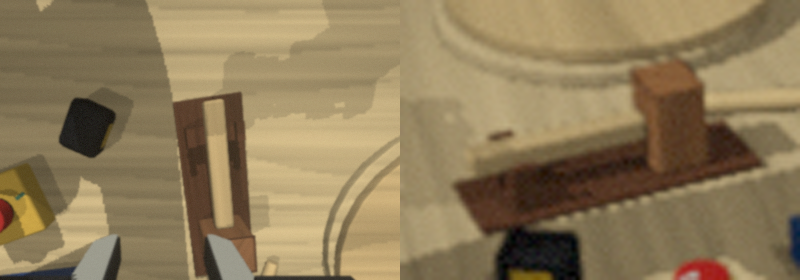

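The mallet is back, head on the board and handle in the fork. Now the reset turn.

```bash
python3 - <<'E'
from m import *
e=np.array([.450,.046]); a=70.; r.command_gripper(.075,15)
r.move_to(np.array([*e,.16]),down(np.radians(a))); r.line_to(np.array([*e,.075]),.08); r.command_gripper(0,15); r.hold(.2); print(st())
m0=r.read_state()["moment"]
while a>-22:
    a-=6; r.line_to(np.array([*e,.075]),.1,rot=down(np.radians(a))); s=r.read_state(); dm=(s["moment"]-m0)[2]; print(a,dm.round(2),s["contact_force"].round(1))
    if abs(dm)>.45: break
r.hold(.3); r.command_gripper(.075,15); r.line_to(np.array([*e,.16]),.08)
r.move_to(np.array([.532,.046,.26]),down(np.pi/2)); r.hold(.3); V=View("wrist","t")
r.move_joints(np.array([66.669,7.471,85.268,0,87.261,-4.893])); r.hold(.3); S=View("scene","fin")
print(st())
cv2.imwrite("pics/turn.png",np.hstack([cv2.resize(V.f[20:140,260:400],(467,400),interpolation=2),cv2.resize(S.f[130:330,180:350],(333,392),interpolation=2) if 0 else cv2.resize(S.f[130:330,170:335],(330,400),interpolation=2)])[:,:,::-1])
E
```

```text
(76.98, array([0.4503, 0.0465, 0.0752]), array([0.7, 5.4, 2.2]), 0.0436)
64.0 0.03 [1.4 5.  1. ]
58.0 -0.05 [1.  6.  0.9]
52.0 -0.05 [0.5 5.5 2. ]
46.0 -0.04 [-0.1  4.7  2.8]
40.0 -0.02 [0.  5.1 3.8]
34.0 -0.07 [-0.8  4.9  3.6]
28.0 0.0 [0.1 4.9 4.2]
22.0 -0.04 [-2.2  4.6  5.3]
16.0 -0.08 [-2.   4.6  5.2]
10.0 -0.06 [-2.1  4.8  6. ]
4.0 -0.05 [-2.8  4.5  6.9]
-2.0 0.16 [-2.6  0.7  5.6]
-8.0 0.19 [-2.9 -0.3  5.4]
-14.0 0.08 [-3.1 -2.9  4.5]
-20.0 0.12 [-4.1 -2.4  3.2]
-26.0 0.21 [-3.1 -0.7  2.1]
(88.03, array([0.1901, 0.5691, 0.2407]), array([-0.7, -0.1,  0.4]), 0.0751)
```

View pics/turn.png

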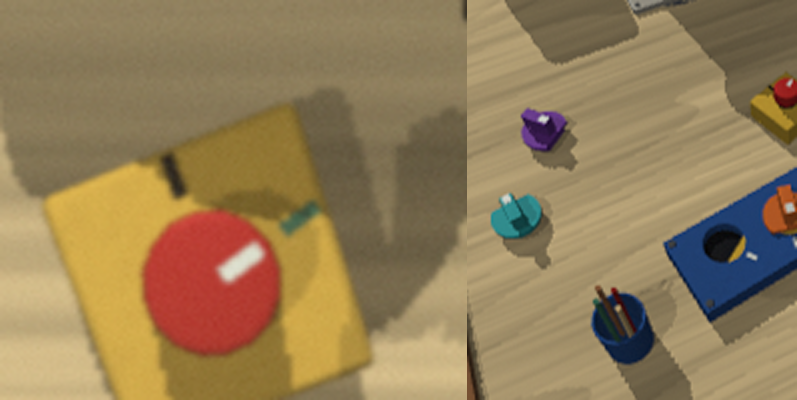

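View pics/fin.png

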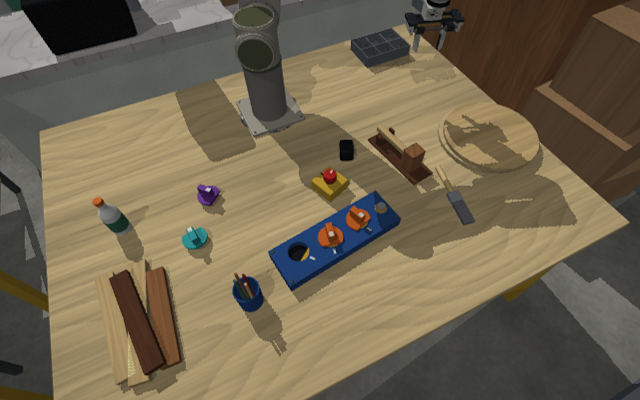

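The mushroom's dash lines up with the green end-stop dash, and the moment jumped from about turn −2° onward as the jaws slipped against the stop. In the scene view both stops are seated, the pin is down, the mallet is in its rest, and the cup, tape and brush are where they were. Handing in.

```bash
python3 - <<'E'
from plant import r,order
print(order.sign_off())
E
```

```text
the job is handed in; nothing more can be done
None
```

The job is done in the order asked and handed in, with the robot's clock at about 88 s of the 210 s allowed. No verdict was reported.

- **Red mushroom, press:** I pushed it down with closed fingertips until it bottomed out at z ≈ 0.078 m, with a sharp force rise to about 21 N.
- **Keyed stops:** Only two orange stops were on the bench. They went into slots 1 and 2 on the first try, both at the expected seated height (tool at 0.074 m). Slot 1 showed about 13 N of sideways force while seating.
- **Locking pin:** I drove it with the mallet until the force rose to 24 N. Two camera views then showed its top at about 0.056 m, which is fully down. While I was driving it the moment levelled off near 0.5 N m, so the mallet may have tilted slightly in the jaws.
- **Mallet:** It is back in its rest, with the head on the board and the handle in the fork.
- **Red mushroom, reset:** I turned it clockwise until the jaws slipped against the end stop. Its white dash lines up with the green one, within about 2° in the picture.
- **Bystanders:** The final picture shows the tape measure, pencil cup, brush and the purple and turquoise look-alikes where they started, judged by eye.

No check failed. I did not measure the seated stops' height again after letting go of them; that rests on the tool height at release and the later pictures.

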